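# Turn over the pocket template

## Task

The left-hand pocket is to be marked out next. On the raised cutting board, slide the pocket template (the one with a slanted corner) straight out over one of the board's long edges until a good strip of it sticks out; take hold of that strip, turn the template over and lay it back flat on the board, marked face down and not sticking out past the edges. Leave the other template and the iron weight where they are.

Things in the scene. Friction and masses are not known exactly. Their poses are not given: they have to be found in the camera images.
- pocket_mid (a point): Centre of the pocket template: flat dark brown fibreboard plate, 110 mm along its x, 120 mm along y, 5 mm thick, 50 to 100 g, too wide to grip across; the corner at -x, +y is cut off slantwise, 30 mm along each side. Starts flat on the board, z up, its x along the board's x within 9 degrees. A black grain line with an arrow (to +x) is printed on its +z face only, which must end facing down.
- board: Fixed raised plywood board, 200 mm (x) by 400 mm (y), 18 mm thick, upper face 100 mm above the origin (on the table, under its centre). y runs lengthwise, back towards the robot, x to the robot's left (within 12 degrees). Long edges at x = -100 and +100 mm, free space beside and under them: end panels (120 mm wide, at y = +170 and -170 mm) stand 40 mm in from them, the middle brace 90 mm.
- flap_mid (a point): Centre (half-way up) of the other template, the flap template: same brown fibreboard, 70 mm by 110 mm, 5 mm thick, with two rounded corners and a grain line. It lies flat on the other half of the board, 180 mm (nearer to or farther from the robot, give or take 20 mm) from the pocket template, and must stay there.
- weight: Round iron pattern weight with a knob, 80 mm across, 46 mm high, standing on the table to the robot's left of the board; origin at the centre of its underside. Leave it alone. (A pair of shears lies on the table to its right.)
There are look-alikes about, which are no part of the job. Leave any blue or purple look-alike of the part that bears pocket_mid alone.

How it is judged:
On the way:
1. the pocket template lies flat, sticking out at least 15 mm over one of the board's long edges ((x of pocket_mid in the frame of board below -0.06 m or x of pocket_mid in the frame of board above 0.06 m) and height (world z) of pocket_mid above 0.09 m and angle between pocket_mid's own z axis and vertical below 0.3 rad), for 0.2 s.
At the end, for the whole second after the job is handed in: The pocket template lies at rest on the board, marked face down (within 8 degrees), its centre within 60 mm front to back and 155 mm sideways of the board's centre (at most about 15 mm past an edge). The flap template is within 20 mm, the weight within 30 mm of its start (angle between pocket_mid's own z axis and vertical above 3 rad and x of pocket_mid in the frame of board between -0.06 and 0.06 m and y of pocket_mid in the frame of board between -0.155 and 0.155 m and z of pocket_mid in the frame of board between 0.097 and 0.108 m and linear speed of pocket below 0.02 m/s and distance of flap_mid from where it was at the start of the episode below 0.02 m and distance of weight from where it was at the start of the episode below 0.03 m); the robot touches nothing.
It fails at once if the flap template is pushed away or picked up (moved more than 40 mm) (distance of flap_mid from where it was at the start of the episode above 0.04 m).
It also fails if it takes over 58 s, if anything falls off the work surface, if the arm or the gripper's body presses on something with over 40 N, if the wrist force passes 120 N, or if a joint passes its speed limit or range.

## Robot

A 6-joint arm with a two-finger parallel gripper is mounted at the origin on the work surface. World frame = base frame: x ahead of the robot, y to its left, z up, the work surface at z = 0. Lengths are in m, angles in rad, forces in N, time in s.
With the tool pointing down it reaches from about 0.375 to 0.975 m from the base axis. Payload 3.8 kg.
Tool frame: the origin (TCP) lies midway between the tips of the shut fingers; the grasp point (between the pads) lies 19 mm behind it; x points along the fingers, y is the direction in which the jaws open and shut, and the axes are right-handed (so a half turn about x gives the same grasp; the last joint's range is limited). The gripper opens to 88 mm and grips with 3 to 60 N. Pads are 18 mm wide; open, the fingers measure 123 mm over their backs; the gripper's body (75 mm by 187 mm) begins 45 mm behind the grasp point.
Start: joints at [1.302, 0.264, 1.604, -0, 1.274, -0.037], TCP at [0.155, 0.657, 0.239] pointing down, gripper open.
Joint ranges: [-2.63, 2.63], [-0.94, 2.18], [0.31, 2.57], [-1.31, 4.45], [0, 2.66], [-2.55, 2.55]. Speed limits (rad/s): [2.57, 2.57, 3.14, 3.14, 3.14, 3.14].

## Interface

Orientations are given as a rotation vector (axis times angle).
In Python, from cell import manip, inverse_kinematics, cams, order gives the robot as it stands. Calls block until the motion is done:
- manip.move_pose(position, orientation): joint-space move of the TCP to a pose.
- manip.move_linear(position, rate=0.15, rot=None): straight line of the TCP; rot=None keeps the orientation; rate is the mean speed in m/s.
- manip.set_joints(angles): joint-space move.
- manip.set_gripper(opening, force=None): finger opening in m; force is the grip in N (None keeps the last); returns when the fingers have stopped.
- manip.dwell(seconds).
- inverse_kinematics(position, orientation): joint angles nearest the present ones, or None.
- manip.state(): the state.
- cams.capture(name): name is "side" or "top" or "wrist"; returns a dict with "image" (384x512x3 uint8, blue, green, red), "z_map" (384x512 float32, m along the optical axis (not along the pixel's ray), 0 where there is no reading), "intrinsics" (3x3 intrinsics, pixels), "k1" (the pictures are not rectified: a ray, as slopes to the right and down, at radius r is drawn at 1 + k1 r^2 times it, then the intrinsics apply), "position" and "orientation" of the camera in the world; the wrist camera has in their place "T_tool_cam" (4x4, takes a point from camera to tool coordinates, whose origin is the TCP and whose axes are the tool frame's). Camera axes: x right, y down, z forward; pixel columns grow to the right and rows downward; lengths in m; the calibration is good to about 2 mm. A picture is of the moment at which its call begins: read the wrist's pose just before it.
A pose or a line that the arm cannot do raises manip.IKError and nothing moves.
- order.close_job(): hands the job in, once; it reports no verdict.
The state is a dict: "clock": time; "joint_pos": joint angles; "joint_velocities": joint speeds; "tau": joint torques, N m; "tool_pos": TCP position; "tcp_rot": TCP orientation; "contact_force": force on the tool from outside, world axes, zero at the start; "moment": the same for the moment, N m; "gripper_width": finger opening in m.
Only numpy, scipy, OpenCV 4.12 (cv2) and the standard library are available. Lean on these libraries where they do the work, as an engineer would, in place of code of your own. Each camera call takes 0.05 s, during which the arm holds its last target. There are 200 camera calls.

## Working session

There is one attempt and no reset: what is moved stays moved. The work goes in short steps, each a Python script; the robot and the scene stay as the last script left them, time stands still between calls to the robot, and variables do not carry over. Pictures are saved under pics/ and viewed, about 8 in all and at most 12, crops included, and the job is handed in when it is done.

```bash
ls; mkdir -p pics; python3 - <<'E'
from cell import manip,cams
import cv2,numpy as np,pickle
s=manip.state();print(s)
for n in("top","side","wrist"):
    c=cams.capture(n);pickle.dump(c,open(n+".pkl","wb"))
    cv2.imwrite(f"pics/{n}0.png",c["image"])
    print(n,c["intrinsics"].tolist() if hasattr(c["intrinsics"],'tolist') else c["intrinsics"],c["k1"],c.get("position"),c.get("orientation"),c.get("T_tool_cam"))
E
```

```text
pics
{'clock': 0.0, 'joint_pos': array([ 1.30213795e+00,  2.64757584e-01,  1.60537881e+00, -1.04078218e-05,
        1.27370747e+00, -3.68712064e-02]), 'joint_velocities': array([ 0.00315317, -0.00050353,  0.00017878,  0.00031679,  0.00011231,
        0.00118924]), 'tau': array([ 2.19285364e-03, -5.02124691e+01, -3.56873739e+01,  7.29906047e-02,
        2.97161133e-02, -1.87831070e-04]), 'tool_pos': array([0.15485422, 0.65625785, 0.23738243]), 'tcp_rot': array([ 0.18022547,  1.56345793, -0.18372943]), 'contact_force': array([ 0.95121326, -0.72960708,  0.0309412 ]), 'moment': array([-0.01627481, -0.06129856, -0.01080863]), 'gripper_width': 0.08827565593970328}
top [[480.88511790084925, 0.0, 252.8914840509747], [0.0, 480.88511790084925, 186.76372920102375], [0.0, 0.0, 1.0]] -0.10273513066883384 [0.36371576 0.08536527 1.25688965] [-2.14183685  2.09588184 -0.17174514] None
side [[397.86554911366835, 0.0, 251.07719677620054], [0.0, 397.86554911366835, 195.27408793324102], [0.0, 0.0, 1.0]] -0.06989451931036811 [0.55186195 0.91758282 0.9797785 ] [-0.04232603  2.91418666 -1.12452189] None
wrist [[327.66883102362016, 0.0, 261.6944718711528], [0.0, 327.66883102362016, 192.09022144918123], [0.0, 0.0, 1.0]] 0.01586872020524024 None None [[ 1.86926289e-04 -2.84731418e-01  9.58607315e-01 -1.46016143e-01]
 [ 9.99999772e-01 -5.68467606e-04 -3.63847457e-04  1.77343680e-04]
 [ 6.48536008e-04  9.58607165e-01  2.84731247e-01 -7.35129162e-02]
 [ 0.00000000e+00  0.00000000e+00  0.00000000e+00  1.00000000e+00]]
```

View pics/top0.png

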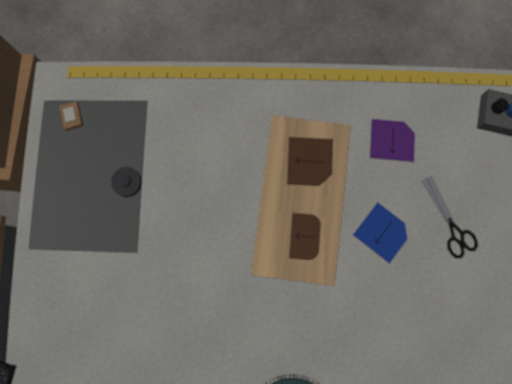

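View pics/side0.png

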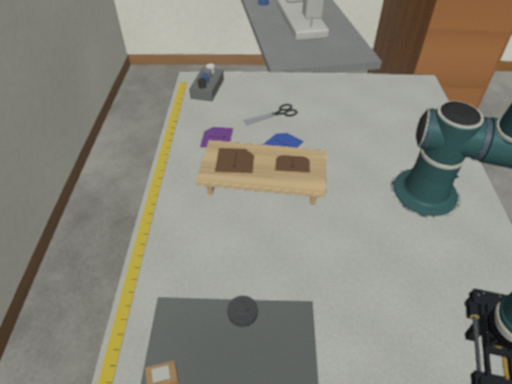

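Top view: the board is at about (303,200). The pocket is in its far half at (310,161), with the slanted corner at (328,182) and the arrow pointing left. The flap is at (306,237) and the weight at (126,181). Blue and purple look-alikes lie on the table to the right, so I'll work over the left (+x) edge.

```bash
cat > h.py <<'E'
import numpy as np,cv2
from scipy.spatial.transform import Rotation as R
def rays(c,px):
    K=c["intrinsics"];px=np.atleast_2d(np.float64(px))
    d=(px-[K[0,2],K[1,2]])/[K[0,0],K[1,1]]
    u=d.copy()
    for _ in range(20): u=d/(1+c["k1"]*(u**2).sum(1,keepdims=True))
    return np.c_[u,np.ones(len(u))]
def plane(c,px,z):
    Rw=R.from_rotvec(c["orientation"]).as_matrix();p=np.array(c["position"])
    w=rays(c,px)@Rw.T
    return p+w*((z-p[2])/w[:,2])[:,None]
def board_pose(c):
    """largest wood-coloured blob whose top is at z=.1 -> centre xy, yaw of board x axis"""
    h=cv2.cvtColor(c["image"],cv2.COLOR_BGR2HSV)
    m=cv2.inRange(h,(8,60,90),(22,200,255));m[:,:200]=0;m[:100]=0;m[300:]=0;m[:,420:]=0
    cs,_=cv2.findContours(m,cv2.RETR_EXTERNAL,cv2.CHAIN_APPROX_NONE)
    k=cv2.convexHull(max(cs,key=cv2.contourArea))[:,0]
    w=plane(c,k,.1)[:,:2];return cv2.minAreaRect((w*1000).astype(np.float32)),k
def brown(c):
    h=cv2.cvtColor(c["image"],cv2.COLOR_BGR2HSV)
    m=cv2.inRange(h,(0,30,15),(25,255,85));m[:,:200]=0;m[:100]=0;m[300:]=0;m[:,350:]=0
    cs,_=cv2.findContours(m,cv2.RETR_EXTERNAL,cv2.CHAIN_APPROX_NONE)
    return [k[:,0] for k in cs if cv2.contourArea(k)>200]
E
python3 - <<'E'
import pickle;from h import *
c=pickle.load(open("top.pkl","rb"))
b,k=board_pose(c);print("board",b,cv2.boxPoints(b))
im=cv2.resize(c["image"],None,fx=3,fy=3,interpolation=cv2.INTER_CUBIC)
cv2.polylines(im,[k.reshape(-1,1,2)*3+1],True,(0,255,0),1)
for q in brown(c):
    w=plane(c,q,.105)[:,:2]*1000
    r=cv2.minAreaRect(w.astype(np.float32));print("brown",r,cv2.contourArea(w.astype(np.float32)),q.mean(0));print(cv2.approxPolyDP(w.astype(np.float32),6,True)[:,0])
    cv2.polylines(im,[q.reshape(-1,1,2)*3+1],True,(0,0,255),1)
z=c["z_map"]
for u,v in((282,200),(345,140),(310,150),(306,228),(360,300)): print(u,v,z[v,u],1.25689-z[v,u])
cv2.imwrite("pics/a.png",im[320:870,680:1300])
E
```

```text
board ((549.5361328125, -10.848724365234375), (198.62939453125, 398.65863037109375), 83.74128723144531) [[ 340.56778  -87.84099]
 [ 736.8503  -131.30197]
 [ 758.5045    66.14354]
 [ 362.222    109.60452]]
brown ((455.1119384765625, -17.960960388183594), (66.88765716552734, 106.78186798095703), 86.37261199951172) 6489.399301488669 [303.83206107 236.51908397]
[[508.21292   10.661417]
 [405.17844   16.763916]
 [403.83923  -35.534687]
 [427.7941   -49.740116]
 [490.09335  -52.04126 ]
 [506.7001   -35.14809 ]]
brown ((639.7200317382812, -29.572372436523438), (107.31473541259766, 117.91737365722656), 88.40455627441406) 11605.430986923471 [308.18404908 159.80981595]
[[697.73584   22.07361 ]
 [583.9932    23.501041]
 [583.04297  -52.089676]
 [611.04816  -81.57791 ]
 [692.2646   -84.71407 ]]
282 200 1.166236 0.090654016
345 140 1.1914041 0.065485954
310 150 1.1855835 0.071306586
306 228 1.1515604 0.10532963
360 300 1.223662 0.03322804
```

View pics/a.png

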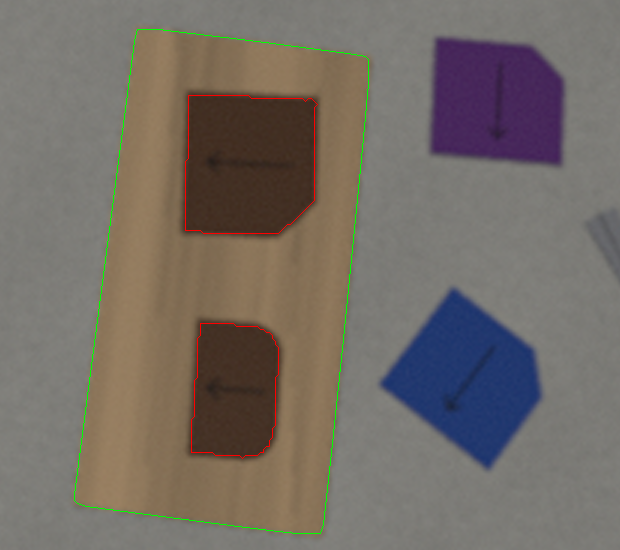

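```bash
cat >> h.py <<'E'
BC=np.array([.5495,-.0108]);a=np.deg2rad(83.74)
BX=np.array([np.cos(a),np.sin(a),0]);BY=np.array([-np.sin(a),np.cos(a),0]);Z=np.array([0,0,1.])
def W(x,y,z): return np.r_[BC,0]+x*BX+y*BY+z*Z
def inb(p): d=np.asarray(p)[...,:2]-BC; return np.stack([d@BX[:2],d@BY[:2]],-1)
def rot(tx,ty): tx=np.array(tx);return R.from_matrix(np.c_[tx,ty,np.cross(tx,ty)]).as_rotvec()
E
python3 - <<'E'
from cell import inverse_kinematics as ik
from h import *
np.set_printoptions(precision=3,suppress=True)
for s in(1,-1):
    for n,p,r in (("down push",W(-.09,-.1,.1),rot(-Z,s*BY)),("down push end",W(.02,-.1,.102),rot(-Z,s*BY)),("down back",W(.15,-.1,.102),rot(-Z,s*BY)),
      ("hor",W(.104,-.094,.1025),rot(-BX,s*Z)),("hor far",W(.20,-.094,.1025),rot(-BX,s*Z)),("hor up",W(.104,-.094,.25),rot(-BX,s*Z)),("hor up out",W(.13,-.094,.25),rot(-BX,s*Z))):
        print(s,n,p,ik(p,r))
E
```

```text
1 down push [ 0.639 -0.111  0.1  ] None
1 down push end [ 0.651 -0.002  0.102] None
1 down back [0.665 0.127 0.102] None
1 hor [0.654 0.082 0.102] [ 0.516  1.007  1.406 -1.077  1.971  2.514]
1 hor far [0.665 0.178 0.102] [ 0.605  1.094  1.22  -1.04   2.074  2.454]
1 hor up [0.654 0.082 0.25 ] [ 0.516  0.805  1.445 -1.145  2.044  2.354]
1 hor up out [0.657 0.108 0.25 ] [ 0.541  0.83   1.399 -1.135  2.071  2.342]
-1 down push [ 0.639 -0.111  0.1  ] [-0.211  0.329  1.789  0.     1.023 -0.101]
-1 down push end [ 0.651 -0.002  0.102] [-0.041  0.331  1.782  0.     1.028  0.068]
-1 down back [0.665 0.127 0.102] [0.152 0.376 1.721 0.    1.044 0.262]
-1 hor [0.654 0.082 0.102] [ 0.516  1.007  1.406 -1.077  1.971 -0.627]
-1 hor far [0.665 0.178 0.102] [ 0.605  1.094  1.22  -1.04   2.074 -0.688]
-1 hor up [0.654 0.082 0.25 ] [ 0.516  0.805  1.445 -1.145  2.044 -0.788]
-1 hor up out [0.657 0.108 0.25 ] [ 0.541  0.83   1.399 -1.135  2.071 -0.8  ]
```

```bash
python3 - <<'E'
from cell import manip
from h import *
D=rot(-Z,-BY)
manip.set_gripper(.04)
manip.move_pose(W(-.088,-.10,.18),D)
manip.move_linear(W(-.088,-.10,.108),rate=.12)
manip.dwell(.2);f0=manip.state()["contact_force"][2]
for z in np.arange(.106,.0955,-.001):
    manip.move_linear(W(-.088,-.10,z),rate=.03);manip.dwell(.05)
    s=manip.state();f=s["contact_force"][2]-f0
    print(round(z,4),s["tool_pos"][2],round(f,2))
    if f>2.5: break
zt=z+.0018
manip.move_linear(W(-.088,-.10,zt),rate=.05)
manip.move_linear(W(.019,-.10,zt),rate=.06)
s=manip.state();print(zt,s["clock"],s["tool_pos"],inb(s["tool_pos"]),s["contact_force"])
manip.move_linear(W(.005,-.10,zt),rate=.1)
manip.move_linear(W(-.03,-.10,.2),rate=.2)
from cell import cams;import pickle
c=cams.capture("top");pickle.dump(c,open("top2.pkl","wb"));print(manip.state()["clock"])
im=cv2.resize(c["image"],None,fx=3,fy=3)
for q in brown(c):
    w=inb(plane(c,q,.105))*1000
    print(cv2.minAreaRect(w.astype(np.float32)),"\n",cv2.approxPolyDP(w.astype(np.float32),6,True)[:,0])
    cv2.polylines(im,[q.reshape(-1,1,2)*3+1],True,(0,0,255),1)
cv2.imwrite("pics/b.png",im[320:870,680:1300])
E
```

```text
0.106 0.10606885078567542 -0.28
0.105 0.10490611313752282 -0.79
0.104 0.1039180080861315 0.35
0.103 0.10291661493512329 -0.71
0.102 0.10192927917532832 -0.21
0.101 0.10095021972030774 -0.23
0.1 0.10047595997869083 2.85
0.10179999999999999 9.3917 [ 0.65101755 -0.00303935  0.10184243] [ 0.01878389 -0.10006601] [0.41988836 0.08189077 0.80188919]
10.4083
((-4.372603416442871, 93.03170776367188), (111.13707733154297, 41.97827911376953), 89.12655639648438) 
 [[ 14.441699  43.070072]
 [  9.591018 143.81383 ]
 [-24.512222 148.91374 ]
 [-26.206379  37.78959 ]]
((84.4725341796875, -95.87785339355469), (103.69677734375, 114.74329376220703), 0.24651892483234406) 
 [[ 134.90964  -150.88591 ]
 [ 135.11682   -40.502728]
 [  61.124752  -40.05115 ]
 [  32.870728  -71.47191 ]
 [  34.6635   -150.81317 ]]
```

View pics/b.png

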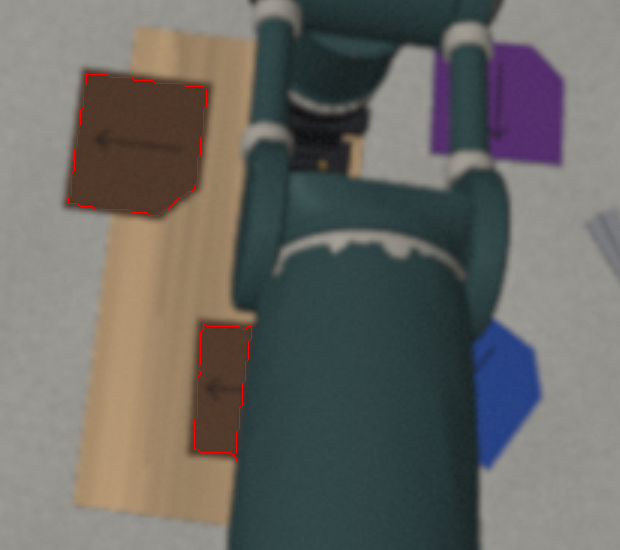

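The push put the pocket centre at about (84,-96) mm in the board frame. It is square to the edge with about 37 mm sticking out, so stage 1 is met. Next I grip it horizontally.

```bash
python3 - <<'E'
from cell import manip,cams
import pickle
from h import *
np.set_printoptions(precision=3,suppress=True)
H=rot(-BX,-Z);y=-.098
manip.set_gripper(.05)
manip.move_pose(W(.22,y,.28),H)
manip.move_linear(W(.21,y,.16),rate=.2)
manip.dwell(.2);f0=manip.state()["contact_force"]
for z in (.15,.14,.13,.12,.115,.11,.106,.1025):
    manip.move_linear(W(.21,y,z),rate=.1)
    f=manip.state()["contact_force"]-f0
    if abs(f).max()>6: print("contact",z,f);raise SystemExit
s=manip.state();print(s["clock"],s["tool_pos"],s["joint_pos"],f)
for n in("side","wrist"):
    c=cams.capture(n);pickle.dump(c,open(n+"3.pkl","wb"));cv2.imwrite(f"pics/{n}3.png",c["image"])
im=cv2.imread("pics/side3.png")[100:260,150:380];cv2.imwrite("pics/c.png",cv2.resize(im,None,fx=3,fy=3))
E
```

```text
14.7833 [0.67  0.187 0.102] [ 0.611  1.11   1.189 -1.043  2.086 -0.702] [-1.196  0.316 -0.181]
```

View pics/c.png

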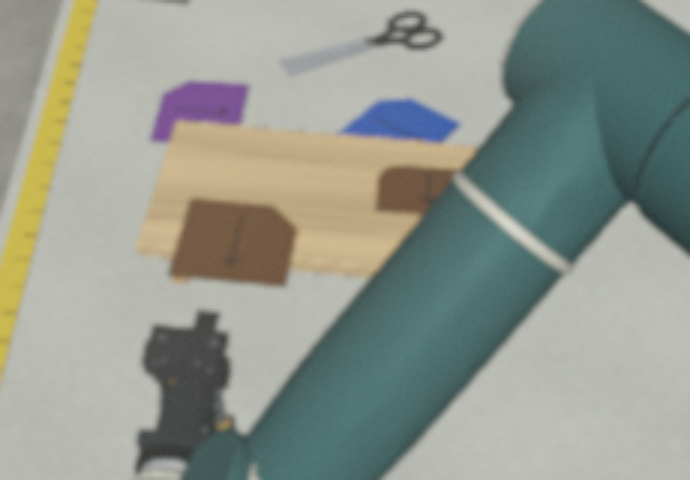

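View pics/wrist3.png

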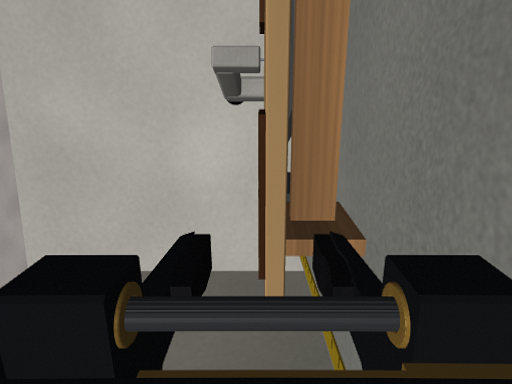

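The wrist view shows the plate edge-on at column 262, midway between the finger tips at about 203 and 322, so the height is right. Now I grip, lift and roll.

```bash
python3 - <<'E'
from cell import manip,cams
import pickle
from h import *
np.set_printoptions(precision=3,suppress=True)
y=-.098
manip.move_linear(W(.105,y,.1025),rate=.1)
print(manip.state()["contact_force"])
manip.set_gripper(0,force=35)
s=manip.state();print(s["gripper_width"],s["contact_force"])
manip.move_linear(W(.105,y,.25),rate=.1)
s=manip.state();print(s["clock"],s["gripper_width"],s["contact_force"],s["moment"])
j=s["joint_pos"].copy();j[5]+=np.pi;print(j)
if s["gripper_width"]>.003 and j[5]<2.5:
    manip.set_joints(j)
    manip.dwell(.3)
s=manip.state();print(s["clock"],s["gripper_width"],s["tool_pos"])
for n in("side","wrist"):
    c=cams.capture(n);pickle.dump(c,open(n+"4.pkl","wb"));cv2.imwrite(f"pics/{n}4.png",c["image"])
a=cv2.imread("pics/side4.png")[60:300,150:400];b=cv2.imread("pics/wrist4.png")
cv2.imwrite("pics/d.png",np.hstack([cv2.resize(a,(400,384)),b[:,110:]]))
E
```

```text
[ 0.907 -0.438  0.674]
0.004637710072975363 [ 0.307  0.16  -0.12 ]
18.4583 0.0047642089160584555 [ 0.159 -0.44  -0.97 ] [ 0.559 -0.102 -0.017]
[ 0.514  0.812  1.435 -1.149  2.044  2.348]
21.4083 0.004905878227023509 [0.658 0.083 0.249]
```

View pics/d.png

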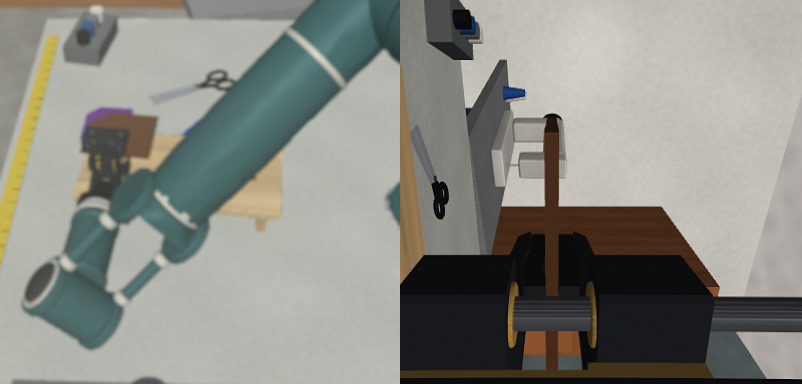

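The plate is held straight, edge-on at about column 552 of the mosaic, midway between the fingers, and no arrow shows on top. Lower it with force checks, release, then back out.

```bash
python3 - <<'E'
from cell import manip,cams
from h import *
import pickle
np.set_printoptions(precision=3,suppress=True)
y=-.098
manip.move_linear(W(.105,y,.125),rate=.12)
manip.dwell(.2);f0=manip.state()["contact_force"]
for z in (.12,.115,.111,.109,.107,.1055,.1045,.1035,.103):
    manip.move_linear(W(.105,y,z),rate=.05)
    f=manip.state()["contact_force"]-f0
    if f[2]>2.5: break
print("z",z,f)
manip.set_gripper(.05)
manip.move_linear(W(.20,y,.1025),rate=.15)
s=manip.state();print(s["clock"],s["tool_pos"],s["contact_force"])
manip.set_gripper(.04)
manip.move_linear(W(.26,y,.22),rate=.2)
c=cams.capture("top")
cv2.imwrite("pics/e.png",cv2.resize(c["image"],None,fx=3,fy=3)[320:870,680:1300])
for q in brown(c):
    w=inb(plane(c,q,.105))*1000
    print(cv2.minAreaRect(w.astype(np.float32)),"\n",cv2.approxPolyDP(w.astype(np.float32),6,True)[:,0])
E
```

```text
z 0.103 [-0.344 -0.524 -1.235]
26.725 [0.669 0.177 0.102] [ 0.745 -1.157 -0.751]
((-17.361774444580078, 92.87632751464844), (65.13577270507812, 104.78514099121094), 2.5331852436065674) 
 [[ 16.831  43.381]
 [ 11.948 144.121]
 [-38.111 142.399]
 [-50.674 126.47 ]
 [-47.738  56.954]
 [-31.532  41.989]]
((84.56403350830078, -99.31736755371094), (104.694091796875, 116.18656921386719), 0.1509130299091339) 
 [[ 135.591 -156.033]
 [ 135.451  -42.981]
 [  32.071  -43.832]
 [  40.562 -137.064]
 [  67.928 -156.914]]
```

View pics/e.png

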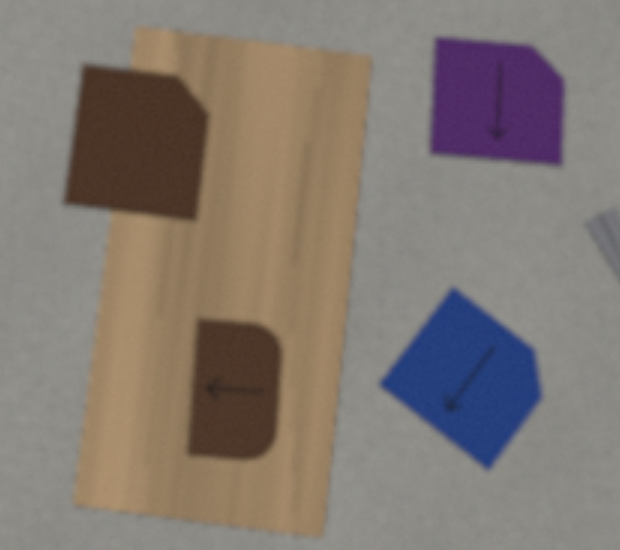

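It is flipped flat and unmarked, with the chamfer now at the far right. Its centre is at (84.5,-99.5) mm. Push it back in with the tool down.

```bash
python3 - <<'E'
from cell import manip,cams
from h import *
np.set_printoptions(precision=3,suppress=True)
D=rot(-Z,-BY);y=-.098
manip.move_pose(W(.19,y,.22),D)
manip.move_linear(W(.17,y,.1018),rate=.15)
manip.move_linear(W(.074,y,.1018),rate=.06)
print(manip.state()["contact_force"])
manip.move_linear(W(.10,y,.1018),rate=.1)
manip.move_linear(W(.20,y,.26),rate=.2)
manip.move_pose([.155,.55,.3],D)
s=manip.state();print(s["clock"])
c=cams.capture("top")
cv2.imwrite("pics/f.png",cv2.resize(c["image"],None,fx=3,fy=3)[320:870,680:1300])
for q in brown(c):
    w=inb(plane(c,q,.105))*1000
    print(cv2.minAreaRect(w.astype(np.float32)),"\n",cv2.approxPolyDP(w.astype(np.float32),6,True)[:,0])
E
```

```text
[-0.078  0.96  -0.553]
36.1083
((-17.317089080810547, 92.79059600830078), (66.72897338867188, 106.33202362060547), 2.99242901802063) 
 [[ 16.831  43.381]
 [ 11.663 146.467]
 [-40.47  142.095]
 [-51.979 116.734]
 [-47.473  54.555]
 [-28.87   39.89 ]]
((8.248153686523438, -99.3406982421875), (106.41114807128906, 118.3740005493164), 0.014256952330470085) 
 [[  58.058 -158.195]
 [  59.007  -42.839]
 [ -41.963  -40.943]
 [ -44.852 -107.068]
 [ -36.779 -136.839]
 [ -14.643 -157.266]]
```

View pics/f.png

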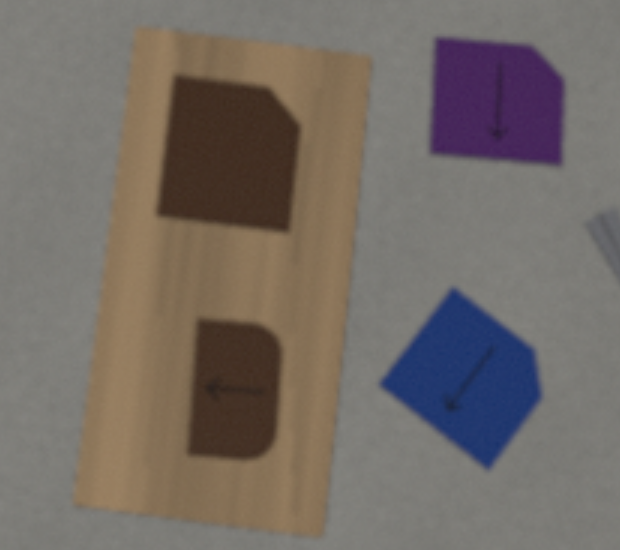

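The template lies flat and wholly on the board, with no mark showing, and the flap has not moved. Handing in.

```bash
python3 -c "
from cell import order;print(order.close_job())"
```

```text
the job is handed in; nothing more can be done
None
```

The pocket template now lies turned over on the board, flat and fully inside the edges, and the job is handed in (no verdict is reported).

I pushed it about 37 mm out over the left long edge and gripped the strip with the tool horizontal. Then I lifted it, rolled the wrist half a turn, laid it down again and pushed it back in.

**Last checks, at 36.1 s of the 58 s allowed:**
- **Pocket template:** the top camera puts its centre at about (8, -99) mm in the board frame. No grain line is visible, and the cut corner is mirrored as it should be after turning over.
- **Flap template:** it shows no movement, with its measured centre agreeing to about 0.1 mm before and after the last push and its outline unchanged from the start.
- **Weight:** I never went near it, but I did not measure it again at the end.
- **Robot:** the arm had moved well clear of everything.

No check failed or disagreed. Wrist forces were only a few newtons wherever I read them.

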